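# Shut the clip-lid rivet box

## Task

The lid of the rivet box is standing ajar: push it down until it is fully home on its seal, and then fold down the three clips (front, left and right) until each one has snapped under the rim and stays. Do not force the clips, they crack if pressed hard, and leave the things around the box where they are.

Things in the scene. Friction and masses are not known exactly. Their poses are not given: they have to be found in the camera images.
- box: Off-white plastic tub with nine cells of rivets, grey lid; fixed to the bench. Tub 140 (x) by 200 (y) by 78 mm high, walls 4 mm. Origin: centre of its underside, on the bench top. Its -x side is the front (towards the robot), +y its left side, -y its right side; the lid is hinged along the far (+x) side.
- lid_hinge_line (a point): Middle of the lid's hinge line (78 mm behind the tub's centre, 82 mm above the bench); the line runs along the box's y axis.
- lid (a joint): Opening angle of the lid in rad: 0 = fully home, positive = raised. The lid is a plate 152 by 214 mm, 8 mm thick with its ribs, its upper face 86 to 90 mm above the bench when home. Its stiff hinge keeps it where it is left; it goes down with about 5 N near its front, and the last 3 mm at the front squeeze the rubber seal (about 9 N). It then stays down.
- lid_top (a point): Point on the lid's upper face on its centre line, 113 mm from the hinge line towards the front: a good place to press.
- clip_front (a joint): Angle of the front clip in rad: 0 = flap sticks straight out from the lid's edge, negative = raised above that, pi/2 = hangs straight down. A weak spring (under 2 N at the thumb bar) lifts an unlatched clip back out to about 0.5 rad or less; latched, it stays by itself, somewhere between 1.15 and 1.65 rad. It can latch only if the lid is home.
- clip_left (a joint): Angle of the clip on the left (+y) side of the box; meaning as clip_front. Folded in, a clip meets a sprung bead under the rim at 0.9 to 1.5 rad, needs 4 to 13 N at the thumb bar to pass it, snaps 0.1 to 0.2 rad further and comes up hard against the tub. Where differs from clip to clip and is only felt, as the full tub's rim leans in or out by up to 4.5 mm.
- clip_right (a joint): Angle of the clip on the right (-y) side of the box; meaning as clip_front. A clip cracks if it is pressed with more than 18 N.
- clip_front_tab (a point): Middle of the outer face of the front clip's thumb bar, 33 mm from its hinge pin. Each clip is a grey flap 52 mm wide reaching 36 mm from its pin; its plate is 3.5 mm thick with its outer face 7.5 mm outside the pin's plane, the thumb bar along its free end stands 3.5 mm higher, and an inward lip 20 mm from the pin snaps under the rim.
- clip_left_tab (a point): The same point of the left clip. A clip can be folded with closed fingers pointing down (about 22 mm thick): come down on its free end, tip centre 38 mm outside the pin, to 25 mm below the pin, then push inwards and down (16 mm per 27 mm). Pushing level works too but rubs and takes more force.
- clip_right_tab (a point): The same point of the right clip.
- hinge_front (a point): Middle of the front clip's hinge pin as it lies when the lid is home: 83 mm above the bench, 8 mm out from the tub's front wall. The point is fixed to the tub, its axes are the box's axes; the pin runs along the wall.
- hinge_left (a point): The same for the left clip.
- hinge_right (a point): The same for the right clip.
- anvil: Small steel rivet anvil, 48 mm across and 21 mm high, standing near the front left corner of the box. Leave alone. Origin: centre of its foot.
- spool: Wooden thread spool, 40 mm across and 60 mm high, standing behind the box. Leave alone. Origin: centre of its foot.
- awl: Awl with wooden handle, 125 mm long, lying near the front right corner of the box. Leave alone. Origin: under its middle.
- gluetin: Glue tin, 90 mm across and 105 mm high, on the right. Leave alone. Origin: centre of its underside.
- hammer: Hammer, 270 mm long, lying on the left. Leave alone.
- sander: Cork sanding block, 90 by 50 by 30 mm, on the right near the robot. Leave alone. Origin: centre of its underside.

How it is judged:
By the outcome, as a careful person would: the job done as asked, in the order asked, and still so for the second after the job is handed in, with the robot touching nothing.
It also fails if it takes over 62 s, if anything falls off the work surface, if the arm or the gripper's body presses on something with over 40 N, if the wrist force passes 120 N, or if a joint passes its speed limit or range.

## Robot

A 6-joint arm with a two-finger parallel gripper is mounted at the origin on the work surface. World frame = base frame: x ahead of the robot, y to its left, z up, the work surface at z = 0. Lengths are in m, angles in rad, forces in N, time in s.
With the tool pointing down it reaches from about 0.35 to 0.8 m from the base axis. Payload 7.3 kg.
Tool frame: the origin (TCP) lies between the finger pads; the fingertips stand 25 mm ahead of it and the grasp point (between the pads) lies 6 mm ahead of it (r.tip_extent is the distance from the TCP to the fingertips, in m); z points along the fingers, y is the direction in which the jaws open and shut (so a half turn about z gives the same grasp; the last joint's range is limited). The gripper opens to 85 mm and grips with 20 to 120 N. Pads are 22 mm wide; open, the fingers measure 114 mm over their backs; the gripper's body (76 mm by 85 mm) begins 54 mm behind the grasp point. The pads swing forward as they close: fully open they stand 13 mm farther back than shut.
Start: joints at [-1.407, 0.342, 1.524, -0, 1.275, -0.146], TCP at [0.16, -0.5, 0.256] pointing down, gripper open.
Joint ranges: [-2.53, 2.53], [-0.77, 2.02], [0.04, 2.7], [-1, 4.14], [0.28, 2.66], [-3.11, 3.11]. Speed limits (rad/s): [2.57, 2.57, 3.14, 3.14, 3.14, 3.14].

## Interface

Orientations are given as a unit quaternion [x, y, z, w].
In Python, from workcell import r, command_gripper, optics gives the robot as it stands. The module is installed in compiled form; this text tells all that it offers. Calls block until the motion is done:
- r.reach(position, orientation): joint-space move of the TCP to a pose.
- r.move_straight(position, orientation=None, speed=0.15, max_force=None): straight line of the TCP; orientation=None keeps the orientation; speed is the mean speed in m/s. With max_force (N) it stops when the force on the tool has changed by that much, and returns True; else False.
- r.movej(angles): joint-space move.
- command_gripper(opening, force=None): finger opening in m; force is the grip in N (None keeps the last); returns when the fingers have stopped.
- r.hold(seconds).
- r.solve_ik(position, orientation): joint angles nearest the present ones, or None.
- r.read_state(): the state.
- optics.get_image(name): name is "scene" or "side" or "wrist"; returns (picture, depth): 420x560x3 uint8, red, green, blue; 420x560 float32, m along the optical axis (not along the pixel's ray), 0 where there is no reading.
- optics.camera_model(name): a dict with "K" (3x3 intrinsics, pixels), "R" (3x3) and "t" (3): a world point X has camera coordinates R X + t; the wrist camera has in their place "tool_from_camera" (4x4, takes a point from camera to tool coordinates, whose origin is the TCP and whose axes are the flange's). Camera axes: x right, y down, z forward; pixel columns grow to the right and rows downward; lengths in m; the calibration is good to about 2 mm. The wrist camera is an equidistant fisheye: a pixel r from the principal point sees the ray r / f radians off the axis. A picture is of the moment at which its call begins: read the wrist's pose just before it. camera_model takes no time and is no camera call.
A pose or a line that the arm cannot do raises r.PlanningError and nothing moves.
- r.finish_job(): hands the job in, once; it reports no verdict.
The state is a dict: "time_s": time; "joint_positions": joint angles; "dq": joint speeds; "tau": joint torques, N m; "eef_pos": TCP position; "eef_rot": TCP orientation; "contact_force": force on the tool from outside, world axes, zero at the start; "torque": the same for the moment, N m; "grip_width": finger opening in m.
Only numpy, scipy, OpenCV 4.12 (cv2) and the standard library are available. Lean on these libraries where they do the work, as an engineer would, in place of code of your own. Each camera call takes 0.05 s, during which the arm holds its last target. There are 200 camera calls.

## Working session

There is one attempt and no reset: what is moved stays moved. The work goes in short steps, each a Python script; the robot and the scene stay as the last script left them, time stands still between calls to the robot, and variables do not carry over. Pictures are saved under pics/ and viewed, about 8 in all and at most 12, crops included, and the job is handed in when it is done.

```bash
mkdir -p pics; python3 - <<'E'
from workcell import r, optics
import cv2, numpy as np
ims=[]
for n in("scene","side"):
    p,d=optics.get_image(n); np.savez(f"{n}.npz",p=p,d=d); m=optics.camera_model(n); print(n,{k:np.round(v,3).tolist() for k,v in m.items()})
    cv2.imwrite(f"pics/{n}1.png",cv2.cvtColor(p,cv2.COLOR_RGB2BGR))
s=r.read_state(); print(s["time_s"],s["eef_rot"],s["contact_force"],r.tip_extent)
E
```

```text
scene {'K': [[381.048, 0.0, 277.598], [0.0, 381.048, 203.221], [0.0, 0.0, 1.0]], 'R': [[0.586, 0.81, 0.01], [0.657, -0.468, -0.591], [-0.474, 0.353, -0.806]], 't': [-0.299, -0.29, 1.288]}
side {'K': [[438.326, 0.0, 276.051], [0.0, 438.326, 215.559], [0.0, 0.0, 1.0]], 'R': [[-0.994, -0.106, 0.022], [-0.086, 0.654, -0.752], [0.066, -0.749, -0.659]], 't': [0.519, 0.117, 1.287]}
0.1 [ 9.88028824e-01  1.54267736e-01  5.84818438e-06 -7.13580431e-04] [0.60750688 0.2490763  0.212087  ] 0.025
```

View pics/scene1.png

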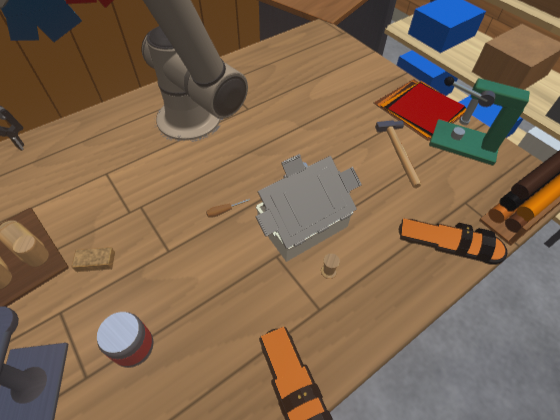

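View pics/side1.png

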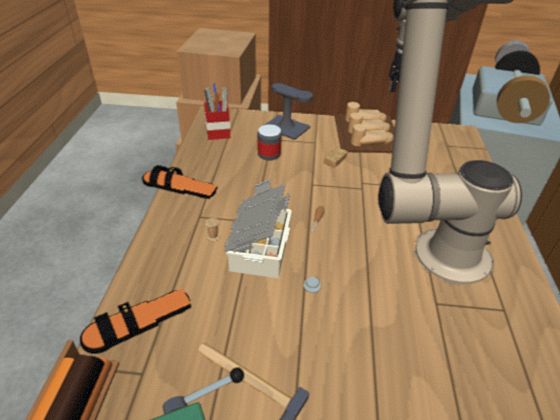

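The scene view shows the lid raised at about (305,200), spool (330,266), awl (230,207) and tin (125,338). The side view shows the open front-left corner of the tub at about (285,240), with the anvil at (312,285). Next I'll build point clouds from depth.

```bash
cat > h.py <<'E'
import numpy as np, cv2
from workcell import r, command_gripper, optics
def cloud(n,p,d):
    m=optics.camera_model(n); K,R,t=(np.array(m[k]) for k in("K","R","t"))
    v,u=np.mgrid[:420,:560]; ray=np.stack([(u-K[0,2])/K[0,0],(v-K[1,2])/K[1,1],np.ones_like(u)],-1)
    return (ray*d[...,None]-t)@R
E
python3 - <<'E'
from h import *
out={}
for n,(u0,u1,v0,v1) in dict(scene=(250,365,150,260),side=(215,300,175,280)).items():
    f=np.load(n+".npz"); p,d=f["p"],f["d"]; X=cloud(n,p,d)
    sub=X[v0:v1,u0:u1]; c=p[v0:v1,u0:u1].reshape(-1,3).astype(float); P=sub.reshape(-1,3); ok=(d[v0:v1,u0:u1].ravel()>0)&(P[:,2]>0.015)
    P,c=P[ok],c[ok]; sat=c.max(1)-c.min(1)
    g=(sat<25)
    print(n,len(P),"all",P.min(0).round(3),P.max(0).round(3))
    G=P[g]; 
    # RANSAC largest plane above 0.085
    L=G[G[:,2]>0.088]; rng=np.random.default_rng(0);best=0
    for _ in range(400):
        a,b,q=L[rng.choice(len(L),3,False)]; nn=np.cross(b-a,q-a); l=np.linalg.norm(nn)
        if l<1e-6: continue
        nn/=l; k=abs((L-a)@nn)<.003
        if k.sum()>best: best=k.sum(); bk=k
    Q=L[bk]; ce=Q.mean(0); nn=np.linalg.svd(Q-ce,full_matrices=False)[2][2]; nn*=np.sign(nn[2])
    print(" lid plane",best,len(L),ce.round(3),nn.round(3),"tilt",np.arccos(nn[2]).round(3),"yaw",np.arctan2(-nn[1],-nn[0]).round(3))
    rc=cv2.minAreaRect((Q[:,:2]*1000).astype(np.float32)); print(" lid rect",np.round(rc[0]),np.round(rc[1]),rc[2],"z",Q[:,2].min().round(3),Q[:,2].max().round(3))
    # walls: points below rim
    W=P[(P[:,2]>.02)&(P[:,2]<.07)]
    print(" tub pts",len(W)); best=0
    if len(W)>30:
        for it in range(2):
            best=0
            for _ in range(300):
                a,b=W[rng.choice(len(W),2,False)][:,:2]; t=b-a;l=np.linalg.norm(t)
                if l<.03: continue
                nv=np.array([-t[1],t[0]])/l;k=abs((W[:,:2]-a)@nv)<.003
                if k.sum()>best:best=k.sum();bk=k
            A=W[bk][:,:2];ce=A.mean(0);t=np.linalg.svd(A-ce,full_matrices=False)[2][0];s=(A-ce)@t
            print(" wall",best,"ends",(ce+t*s.min()).round(4),(ce+t*s.max()).round(4),"ang",np.degrees(np.arctan2(t[1],t[0])).round(2)); W=W[~bk]
for n,b in dict(scene=[("spool",320,345,250,282)],side=[("anvil",300,325,273,295)]).items():
    f=np.load(n+".npz");X=cloud(n,f["p"],f["d"])
    for nm,u0,u1,v0,v1 in b:
        P=X[v0:v1,u0:u1].reshape(-1,3);P=P[P[:,2]>.01];print(nm,np.median(P,0).round(3),P.min(0).round(3),P.max(0).round(3))
f=np.load("scene.npz");X=cloud("scene",f["p"],f["d"]);print("awl",X[210,215].round(3),X[202,246].round(3))
E
```

```text
scene 6965 all [ 0.398 -0.099  0.015] [0.719 0.186 0.202]
 lid plane 4352 5797 [0.576 0.04  0.13 ] [ 0.548 -0.027  0.836] tilt 0.581 yaw 3.092
 lid rect [568.  41.] [242. 146.] 86.21715545654297 z 0.088 0.186
 tub pts 631
 wall 376 ends [0.6381 0.1404] [ 0.6264 -0.0592] ang -93.34
 wall 117 ends [ 0.4868 -0.0506] [ 0.632  -0.0588] ang -3.24
side 4485 all [ 0.484 -0.221  0.015] [0.754 0.19  0.201]
 lid plane 1896 2431 [0.575 0.055 0.133] [ 0.542 -0.03   0.84 ] tilt 0.574 yaw 3.086
 lid rect [568.  57.] [244. 147.] 85.95543670654297 z 0.088 0.184
 tub pts 1315
 wall 510 ends [0.6445 0.1411] [0.4992 0.1492] ang 176.81
 wall 198 ends [0.6016 0.0777] [0.5034 0.0831] ang 176.88
spool [0.714 0.007 0.058] [ 0.692 -0.348  0.01 ] [0.977 0.031 0.87 ]
anvil [0.406 0.171 0.02 ] [0.388 0.151 0.01 ] [0.442 0.943 0.925]
awl [ 0.402 -0.131  0.028] [ 0.411 -0.038  0.001]
```

```bash
cat >> h.py <<'E'
from scipy.spatial.transform import Rotation as Ro
YAW=-0.056; C=np.array([.564,.045,0])
def W(p): return C+Ro.from_euler("z",YAW).apply(p)
def down(yaw): return (Ro.from_euler("z",YAW+yaw)*Ro.from_euler("x",np.pi)).as_quat()
def tip(p): return W(np.array(p)+[0,0,r.tip_extent])   # box coords of fingertips -> TCP
def st(l=""):
    s=r.read_state(); p=Ro.from_euler("z",-YAW).apply(np.array(s["eef_pos"])-C)-[0,0,r.tip_extent]
    f=Ro.from_euler("z",-YAW).apply(s["contact_force"]); print(l,round(s["time_s"],2),"tip",(p*1000).round(1),"F",f.round(1)); return p,f
def snap(n,name,crop=None,zoom=2):
    p,d=optics.get_image(n); b=cv2.cvtColor(p,cv2.COLOR_RGB2BGR)
    if crop: u0,u1,v0,v1=crop; b=cv2.resize(b[v0:v1,u0:u1],None,fx=zoom,fy=zoom,interpolation=cv2.INTER_CUBIC)
    cv2.imwrite(f"pics/{name}.png",b); np.savez(name+".npz",p=p,d=d); return p,d
E
python3 - <<'E'
from h import *
command_gripper(0.0,40)
q=down(0)
r.reach(tip([-.035,0,.225]),q); st("above")
print(r.move_straight(tip([-.035,0,.100]),speed=.08,max_force=30)); st("a")
print(r.move_straight(tip([-.035,0,.080]),speed=.015,max_force=28)); st("b")
r.hold(.3); st("c")
r.move_straight(tip([-.035,0,.21]),speed=.25); r.reach(tip([-.1,0,.23]),q)
st("up")
snap("scene","s2",(230,380,140,260),4); snap("side","d2",(200,320,170,290),4)
E
```

```text
above 3.22 tip [-34.9  -0.7 225. ] F [ 0.4  0.5 -0.3]
False
a 4.93 tip [-34.6  -0.  100.1] F [-0.3  0.2 -0.2]
True
b 5.88 tip [-35.3   0.   86. ] F [-1.3 -0.1  5.9]
c 6.18 tip [-35.4   0.   86. ] F [-0.9 -0.2  6.6]
up 7.21 tip [-101.2    0.   228.7] F [ 0.8 -0.8  0.5]
```

View pics/s2.png

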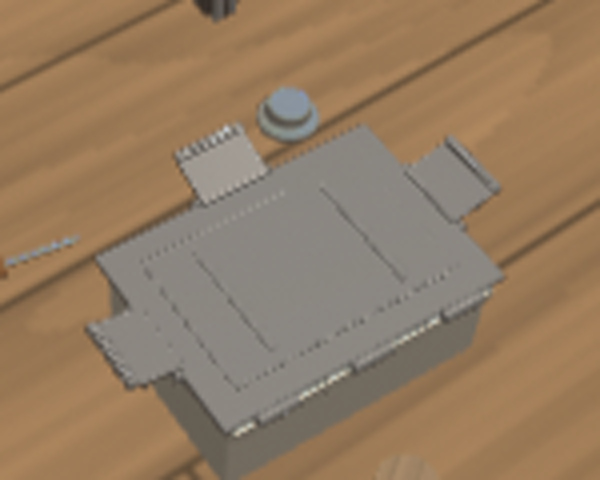

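View pics/d2.png

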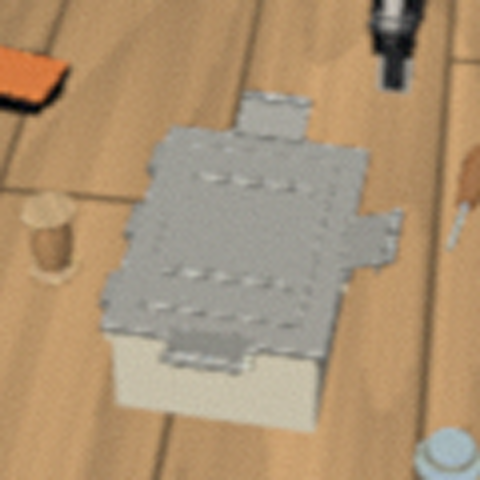

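The lid looks closed, and all three clips stick out, with the front one raised. I'll check lid tilt, clip angles and box pose from depth.

```bash
python3 - <<'E'
from h import *
for n,f,b in(("scene","s2",(230,380,140,260)),("side","d2",(200,320,170,290))):
    z=np.load(f+".npz"); X=cloud(n,z["p"],z["d"])[b[2]:b[3],b[0]:b[1]].reshape(-1,3); c=z["p"][b[2]:b[3],b[0]:b[1]].reshape(-1,3).astype(int)
    B=Ro.from_euler("z",-YAW).apply(X-C); k=(np.ptp(c,axis=1)<28); B=B[k&(B[:,2]>.03)&(B[:,2]<.16)]
    L=B[(abs(B[:,0])<.068)&(abs(B[:,1])<.1)&(B[:,2]>.07)]
    A=np.c_[L[:,:2],np.ones(len(L))]; co=np.linalg.lstsq(A,L[:,2],rcond=None)[0]; print(n,"lid slope",co.round(4),"z front",(co[2]-.07*co[0]).round(4))
    E=B[(B[:,2]>.08)&(B[:,2]<.096)]; e=E[abs(E[:,1])>.04]; g=E[abs(E[:,0])>.035]
    print(" lid x",np.percentile(e[:,0],[.5,99.5]).round(4)," y",np.percentile(g[:,1],[.5,99.5]).round(4))
    for nm,o,t in(("front",-B[:,0]-.078,B[:,1]),("left",B[:,1]-.108,B[:,0]),("right",-B[:,1]-.108,B[:,0])):
        m=(o>.006)&(o<.05)&(abs(t)<.035)&(B[:,2]>.05); 
        if m.sum()>15:
            p=np.polyfit(o[m],B[m,2],1); print(" ",nm,m.sum(),"ang",-np.arctan(p[0]).round(2),"out max",np.percentile(o[m],98).round(4),"z",B[m,2].min().round(3),B[m,2].max().round(3),"t",np.percentile(t[m],[2,98]).round(3))
E
```

```text
scene lid slope [-0.0029  0.0009  0.0869] z front 0.0871
 lid x [-0.0746  0.0804]  y [-0.1067  0.1045]
  front 190 ang -0.45 out max 0.0305 z 0.088 0.107 t [-0.025  0.024]
  left 184 ang -0.33 out max 0.0315 z 0.089 0.103 t [-0.025  0.024]
  right 197 ang -0.32 out max 0.0334 z 0.083 0.102 t [-0.026  0.024]
side lid slope [ 0.0007 -0.0019  0.0877] z front 0.0877
 lid x [-0.0755  0.0789]  y [-0.102   0.1086]
  front 114 ang -0.5 out max 0.0306 z 0.089 0.107 t [-0.022  0.028]
  left 145 ang -0.29 out max 0.0356 z 0.082 0.107 t [-0.026  0.024]
  right 118 ang -0.25 out max 0.0302 z 0.089 0.101 t [-0.023  0.024]
```

Lid is home: slope is about 0 and its top is at 87–88 mm. The clips are raised 0.3–0.5 rad. I'll fold the front clip with a force-logged stepped push.

```bash
cat >> h.py <<'E'
D=dict(front=((-1,0),.078,0),left=((0,1),.108,np.pi/2),right=((0,-1),.108,-np.pi/2))
LIM=15.5
def fold(nm,first=.033):
    d,o0,yaw=D[nm]; d=np.array([*d,0.]); q=down(yaw)
    P=lambda out,z: tip(d*(o0+out)+[0,0,.083+z])
    r.reach(P(first,.075),q)
    r.hold(.2); p,f0=st(nm+" above")
    for a,b in((first,.035),(.036,0),(.038,-.025)):
        if r.move_straight(P(a,b),speed=.05 if b>0 else .03,max_force=14): print("stopped early"); st(); break
    p,_=st("down"); out,z=p@d-o0,p[2]-.083; pk=0; pf=0
    for i in range(22):
        F=np.linalg.norm(st.__wrapped__()[1]-f0) if hasattr(st,"__wrapped__") else np.linalg.norm(force()-f0)
        out-=.0012; z-=.0012*16/27
        hit=r.move_straight(P(out,z),speed=.01,max_force=max(LIM-F,1))
        p=pos(); f=np.linalg.norm(force()-f0); print(f"{(p@d-o0)*1e3:.1f},{(p[2]-.083)*1e3:.1f}:{f:.1f}{'*' if hit else ''}",end=" ")
        pk=max(pk,f)
        if hit: break
    print(); st("end"); c=pos(); o,zz=c@d-o0,c[2]-.083
    r.move_straight(P(o+.03,zz),speed=.08); r.move_straight(P(o+.03,.075),speed=.2)
def pos(): return Ro.from_euler("z",-YAW).apply(np.array(r.read_state()["eef_pos"])-C)-[0,0,r.tip_extent]
def force(): return Ro.from_euler("z",-YAW).apply(r.read_state()["contact_force"])
E
sed -i 's/F=np.linalg.norm(st.__wrapped__.*/F=np.linalg.norm(force()-f0)/' h.py
python3 - <<'E'
from h import *
fold("front"); st("done"); snap("side","d3",(200,320,170,290),4)
E
```

```text
front above 7.9 tip [-109.4   -0.   159.6] F [-0.1 -0.7  0.6]
down 11.16 tip [-116.2    0.    58. ] F [-1.8 -0.3 -0.5]
37.0,-25.8:2.1 35.7,-26.5:2.0 34.5,-27.2:1.7 33.3,-27.9:1.7 32.1,-28.6:1.7 30.9,-29.3:1.8 30.0,-30.1:3.5 28.8,-30.8:3.8 27.3,-31.6:3.3 24.9,-31.8:0.7 24.7,-32.8:1.0 24.5,-33.8:6.0 24.2,-34.6:9.8 24.1,-35.4:13.2 24.7,-36.5:1.8* 
end 15.43 tip [-1.027e+02  1.000e-01  4.650e+01] F [-0.9  0.6  1.4]
done 16.66 tip [-133.    -0.   157.3] F [-0.7 -0.5 -0.3]
```

View pics/d3.png

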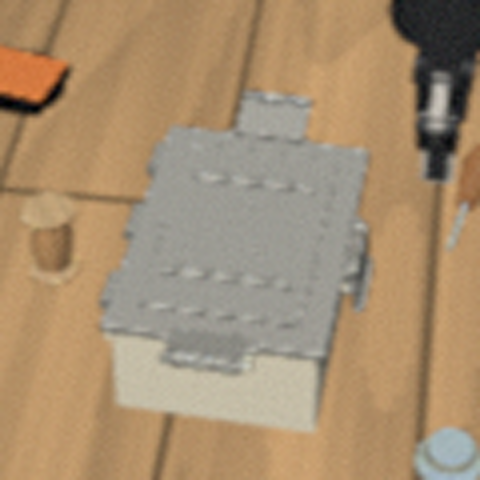

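The front clip, at (360,265) in the crop, now hangs down and stays. It passed its bead at about 4 N. Next the left clip, then the right.

```bash
sed -i 's/right=((0,-1),.108,-np.pi\/2)/right=((0,-1),.108,np.pi\/2)/; s/        if hit: break/        if f<.55*pk and pk>3: sn=True\n        if hit or (sn and f>9): break/; s/pk=0; pf=0/pk=0; sn=False/' h.py
python3 - <<'E'
from h import *
fold("left"); fold("right"); st("done"); snap("side","d4",(200,320,170,290),4); snap("scene","s4",(230,380,140,260),4)
E
```

```text
left above 18.12 tip [-1.000e-01  1.405e+02  1.582e+02] F [ 0.  -0.2  0.4]
down 21.38 tip [ -0.  146.1  58. ] F [-0.3 -0.  -0.7]
36.9,-25.6:1.8 35.6,-26.4:2.1 34.4,-27.1:2.0 33.1,-27.9:1.4 31.9,-28.6:0.7 31.0,-29.3:3.3 30.0,-29.9:5.7 28.6,-30.8:4.8 26.6,-31.4:1.4 25.7,-32.0:0.9 25.3,-32.4:5.5 25.0,-32.7:9.6 
end 24.87 tip [  0.3 133.   50.3] F [-1.9  8.2  4.7]
right above 27.47 tip [   0.2 -139.8  157.9] F [-0.3  0.3  0.2]
down 30.73 tip [   0.  -146.    58.1] F [ 0.4 -0.2 -0.6]
36.8,-25.5:1.4 35.5,-26.4:0.9 34.3,-27.1:1.3 33.1,-27.8:1.4 31.9,-28.5:1.2 30.7,-29.2:1.2 29.5,-30.0:1.8 28.3,-30.6:1.3 27.1,-31.4:1.7 26.2,-32.0:3.4 25.0,-32.7:4.0 23.4,-33.5:2.6 21.9,-34.3:0.7 21.0,-35.0:0.7 20.4,-35.5:3.8 20.0,-35.8:8.0 19.7,-36.1:13.4 
end 35.67 tip [   0.4 -127.7   46.9] F [ -3.3 -11.6   5.8]
done 36.93 tip [  -0.6 -157.3  157.1] F [0.3 0.  0.3]
```

View pics/d4.png

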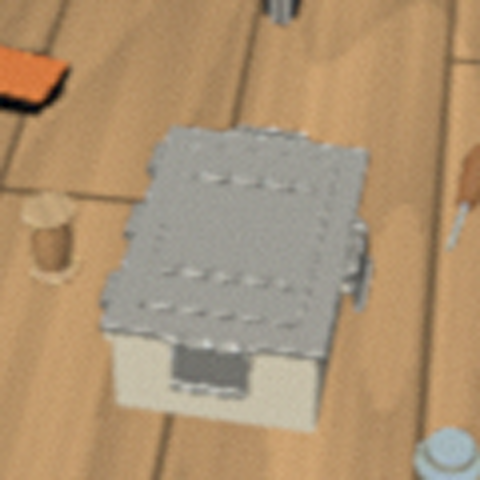

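View pics/s4.png

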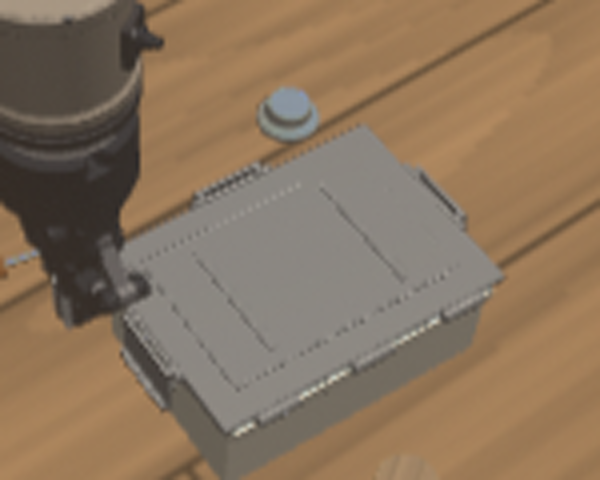

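All three clips hang down, with the robot clear of the box; the anvil and spool haven't moved. One last lid check, then hand in.

```bash
python3 - <<'E'
from h import *
r.reach(tip([-.05,-.25,.2]),down(np.pi/2)); 
p,d=snap("side","d5"); X=cloud("side",p,d); B=Ro.from_euler("z",-YAW).apply(X[170:290,200:320].reshape(-1,3)-C)
L=B[(abs(B[:,0])<.068)&(abs(B[:,1])<.1)&(B[:,2]>.07)&(B[:,2]<.12)]
print("lid",np.linalg.lstsq(np.c_[L[:,:2],np.ones(len(L))],L[:,2],rcond=None)[0].round(4))
for nm,o,t in(("front",-B[:,0]-.078,B[:,1]),("left",B[:,1]-.108,B[:,0]),("right",-B[:,1]-.108,B[:,0])):
    print(nm,"pts sticking out",((o>.018)&(o<.05)&(abs(t)<.03)&(B[:,2]>.06)&(B[:,2]<.13)).sum())
a=np.load("side.npz")["p"].astype(int); df=abs(p.astype(int)-a).max(2)
for nm,u0,u1,v0,v1 in(("anvil",300,325,273,295),("spool",203,222,218,242),("awl",308,326,203,235),("tin",255,283,124,160),("hammer",195,310,340,415),("sander",322,348,148,168)): print(nm,np.percentile(df[v0:v1,u0:u1],95))
st(); r.finish_job()
E
```

```text
lid [ 0.0016 -0.0025  0.0876]
front pts sticking out 0
left pts sticking out 0
right pts sticking out 0
anvil 7.0
spool 8.0
awl 8.0
tin 40.0
hammer 8.0
sander 7.0
 37.61 tip [ -50.3 -249.8  199.1] F [0.4 0.  0.3]
the job is handed in; nothing more can be done
```

The lid is pressed home and all three clips are folded and staying down. I handed the job in at about 37.6 s with the arm clear of the box.

- **Lid:** I pressed it down with a 28 N stop. The last depth check shows it level (slope under 0.003) with its top about 88 mm above the bench.
- **Clips:** I did them in the order front, left, right. Each showed the bead, then a drop in force, then the hard stop against the tub. The beads read about 4 N (front), 6 N (left) and 4 N (right).
- **Clip forces:** The highest logged reading was 13.4 N, on the right clip. The front push ended by tripping its 15.5 N stop; forces were read between small steps, so the exact peak there wasn't seen. The final image shows no clip sticking out.
- **Things around the box:** The anvil, spool, awl, hammer and sander look unchanged from the first side picture. The patch around the glue tin did differ. I think the arm or its shadow was in that view, since the arm never worked near the tin, but I did not check this.

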